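# Un-nest the clay pots onto their saucers

### The arm

A 6-joint arm with a two-finger parallel gripper is mounted at the origin on the work surface. World frame = base frame: x ahead of the robot, y to its left, z up, the work surface at z = 0. Lengths are in mm, angles in rad, forces in N, time in s.
With the tool pointing down it reaches from about 250 to 775 mm from the base axis. Payload 4 kg.
Tool frame: the origin (TCP) lies on the centre line of the jaws, within the pads' length; the fingertips stand 22 mm ahead of it and the grasp point (between the pads) lies 3 mm ahead of it; z points along the fingers, y is the line along which they close (so a half turn about z gives the same grasp; the last joint's range is limited). The gripper opens to 85 mm and grips with 20 to 120 N. Pads are 22 mm wide; open, the fingers measure 114 mm over their backs; the gripper's body (76 mm by 85 mm) begins 54 mm behind the grasp point. The pads swing forward as they close: fully open they stand 13 mm farther back than shut.
Start: joints at [1.115, 0.087, 1.371, -0, 1.684, -0.103], TCP at [190.05, 516.139, 222.841] pointing down, gripper open.
Joint ranges: [-3.1, 3.1], [-0.76, 2.03], [0.27, 2.55], [-1.08, 4.22], [0.17, 2.65], [-2.57, 2.57]. Speed limits (rad/s): [2.79, 2.79, 3.14, 3.14, 3.14, 3.14].

### API

Orientations are given as a unit quaternion [w, x, y, z].
In Python, from cell import arm, vision gives the robot as it stands.
- The arm moves only by the tool step_arm, never from a script. Its arguments are lists of equal length, an entry for each row: "delta_pos": the shift along the tool's x, y, z in units of 25 mm (1.0 is 25 mm), a list of three; "dr": the turn, a rotation vector about the tool's x, y, z in units of 5 degrees (1.0 is 5 degrees), a list of three; "fingers": the opening in per cent of the stroke, from 0 (shut) to 100 (fully open). A call has 1 to 5 rows; each row is the pose to reach, as a shift and turn from the pose commanded when the call began, along the tool's axes at that moment; what a row does not reach only later rows make up. A row lasts 1/8 s, in which the tool goes at most 62.5 mm and 10.7 degrees, less where a joint would pass 70% of its speed; a pose out of reach is approached as far as the arm can. A call with a gripper value outside its range is refused whole. The fingers move at their own pace and stop on an object; "newtons" is the grip in N (left out, the last holds). Time passes only in rows, so rows that repeat a pose let the fingers close. It gives the time, the measured TCP pose, the force, the opening and the grip force at its end, in the units of the state.
- arm.read_state(): the state, without advancing time (a new reading comes with each control period).
- vision.read_camera(name): name is "side" or "top"; returns a dict with "color" (400x640x3 uint8, blue, green, red), "intrinsics" (3x3 intrinsics, pixels), "cam_to_world" (4x4, takes a point from camera to world coordinates). Camera axes: x right, y down, z forward; pixel columns grow to the right and rows downward; lengths in mm; the calibration is good to about 2 mm. A picture is of the moment at which its call begins. There is no depth.
- arm.job_done(): hands the job in; it is judged then, once.
Trained networks look in the newest picture that a camera, given by its name, has taken for a name from the list of things; names that differ only in an ending like _2 or _b are one class to them, and where a whole thing is asked for, a point or a joint stands for the part that bears it (a point fixed in the world has none). Each returns a list of dicts, best first, with "p" (0 to 1); they miss things now and then, are a little off and sometimes report something else, mostly with a low value. They report only what shows in the picture. A call takes as long as a camera call. They do not tell look-alikes from the thing itself.
- vision.spot_in(name, camera): "xy" ([column, row] in pixels, amid what is visible of it).
- vision.place_of(name, camera): "xy" ([column, row] in pixels: a listed point, or the origin of a listed thing).
The state is a dict: "clock": time; "joint_positions": joint angles; "qvel": joint speeds; "joint_torque": joint torques, N m; "eef_pos": TCP position; "orientation": TCP orientation; "ft_force": force on the tool from outside, world axes, zero at the start; "moment": the same for the moment, N m; "grip_width": opening from 0.0 (shut) to 1.0 (fully open); "grasp_force": force on a finger pad.
Only numpy, scipy, OpenCV 4.12 (cv2) and the standard library are available. Lean on these libraries where they do the work, as an engineer would, in place of code of your own. Each camera call takes 0.05 s, during which the arm holds its last target. There are 200 camera calls.

### The job

The four clay flowerpots have been stored nested in one another. Take the nest apart and stand each pot upright in the saucer of its own size: the largest pot in the largest saucer, and so on down to the smallest. They are clay, so set them down rather than drop them, and leave the cactus and the glass jar standing where they are.

Things in the scene. Friction and masses are not known exactly. Their poses are not given: they have to be found in the camera images.
- pot_xl_mid (a point): Largest of 4 round terracotta pots, 70 mm across the rim, 68 high, about 150 g. Rim: an upright collar, the top 20 mm; below it the body tapers to a 44 mm foot; mouth 54 mm. Point: on the axis, half-way up, 34 mm below the top; z up. At the start lowest of the nest, standing on the bench, its top 68 mm above the bench.
- pot_l_mid (a point): Second largest of 4 round terracotta pots, 61 mm across the rim, 61 high, about 105 g. Rim: an upright collar, the top 19 mm; below it the body tapers to a 38 mm foot; mouth 45 mm. Point: on the axis, half-way up, 30.5 mm below the top; z up. At the start in the largest pot, its top 87 mm above the bench: its collar rests on that rim and alone shows, 42 mm of it are inside; draw it straight up (1 mm play).
- pot_m_mid (a point): Second smallest of 4 round terracotta pots, 52 mm across the rim, 53 high, about 75 g. Rim: an upright collar, the top 18 mm; below it the body tapers to a 32 mm foot; mouth 36 mm. Point: on the axis, half-way up, 26.5 mm below the top; z up. At the start in the second largest pot, its top 105 mm above the bench: its collar rests on that rim and alone shows, 35 mm of it are inside; draw it straight up (1 mm play).
- pot_s_mid (a point): Smallest of 4 round terracotta pots, 43 mm across the rim, 46 high, about 50 g. Rim: an upright collar, the top 17 mm; below it the body tapers to a 24 mm foot; mouth 29 mm. Point: on the axis, half-way up, 23 mm below the top; z up. At the start in the second smallest pot, top of the nest, its top 122 mm above the bench: its collar rests on that rim and alone shows, 29 mm of it are inside; draw it straight up (1 mm play).
- saucer_xl: The largest of four plain round terracotta saucers, loose on the bench: outside diameter 86 mm at the rim, 16 mm high, flat inner floor 72 mm across and 5 mm above the bench, low flared wall. Place of the largest pot (foot 44 mm). The origin is the centre of its underside, on the bench; z up.
- saucer_l: The second largest of four plain round terracotta saucers, loose on the bench: outside diameter 74 mm at the rim, 15 mm high, flat inner floor 61 mm across and 5 mm above the bench, low flared wall. Place of the second largest pot (foot 38 mm). The origin is the centre of its underside, on the bench; z up.
- saucer_m: The second smallest of four plain round terracotta saucers, loose on the bench: outside diameter 62 mm at the rim, 14 mm high, flat inner floor 51 mm across and 5 mm above the bench, low flared wall. Place of the second smallest pot (foot 32 mm). The origin is the centre of its underside, on the bench; z up.
- saucer_s: The smallest of four plain round terracotta saucers, loose on the bench: outside diameter 50 mm at the rim, 13 mm high, flat inner floor 41 mm across and 5 mm above the bench, low flared wall. Place of the smallest pot (foot 24 mm). The origin is the centre of its underside, on the bench; z up.
- cactus_mid (a point): Bystander: a round green cactus in a square black plastic pot, 58 mm wide, 104 mm high over all. Loose. This point is on its axis, 50 mm above the bench.
- jar_mid (a point): Bystander: a clear glass jar with a steel screw lid, 62 mm in diameter, 85 mm high. Loose. This point is on its axis, half-way up.
There are look-alikes about, which are no part of the job. What is shaped like the saucer_l but blue or yellow is not meant.

How it is judged:
By the outcome, as a careful person would: the job done as asked, in the order asked, and still so for the second after the job is handed in, with the robot touching nothing.
It also fails if it takes over 104 s, if anything falls off the work surface, if the arm or the gripper's body presses on something with over 40 N, if the wrist force passes 120 N, or if a joint passes its speed limit or range.

## Working session

There is one attempt and no reset: what is moved stays moved. The work goes in short steps, Python scripts to look and compute and a tool call to move; the robot and the scene stay as the last step left them, time stands still between calls to the robot, and variables do not carry over. Pictures are saved under pics/ and viewed, at most 14 in all, crops included, and the job is handed in when it is done.

Besides the shell and the picture viewer there is one more tool, called after "Call:" in YAML: its name, and indented under it one key for each argument. step_arm: Moves the arm, as the interface text tells. Its arguments: {"type":"object","properties":{"delta_pos":{"type":"array"},"dr":{"type":"array"},"fingers":{"type":"array"},"newtons":{"type":"number"}},"required":["delta_pos","dr","fingers"]}

```bash
mkdir -p pics; cat > h.py <<'E'
import numpy as np, cv2
from cell import arm, vision
def ray(c,xy):
    K=np.array(c["intrinsics"]);T=np.array(c["cam_to_world"])
    d=T[:3,:3]@np.linalg.solve(K,[xy[0],xy[1],1.]);return T[:3,3],d
def at_z(c,xy,z):
    o,d=ray(c,xy);return o+d*(z-o[2])/d[2]
def proj(c,p):
    K=np.array(c["intrinsics"]);T=np.array(c["cam_to_world"])
    q=K@(T[:3,:3].T@(np.array(p)-T[:3,3]));return q[:2]/q[2]
E
python3 - <<'E'
from h import *
Z=dict(pot_s_mid=99,pot_m_mid=78.5,pot_l_mid=56.5,pot_xl_mid=34,saucer_xl=0,saucer_l=0,saucer_m=0,saucer_s=0,cactus_mid=50,jar_mid=42.5)
for n in("top","side"):
    c=vision.read_camera(n);cv2.imwrite(f"pics/{n}0.png",c["color"])
    print(n,np.round(c["cam_to_world"],2).tolist())
    for k,z in Z.items():
        print(k,[(np.round(r["xy"]).tolist(),round(r["p"],2),np.round(at_z(c,r["xy"],z)[:2]).tolist()) for r in vision.place_of(k,n)[:6]])
s=arm.read_state();print(s["eef_pos"],s["orientation"],s["clock"])
E
```

```text
top [[-0.02, -0.98, 0.2, 298.84], [-1.0, 0.03, 0.02, 43.32], [-0.03, -0.2, -0.98, 1046.57], [0.0, 0.0, 0.0, 1.0]]
pot_s_mid [([312.0, 206.0], 0.57, [455.0, 102.0])]
pot_m_mid [([311.0, 208.0], 0.43, [453.0, 106.0])]
pot_l_mid [([312.0, 209.0], 0.42, [454.0, 106.0]), ([315.0, 208.0], 0.32, [457.0, 97.0])]
pot_xl_mid [([383.0, 148.0], 0.66, [627.0, -97.0]), ([315.0, 210.0], 0.64, [455.0, 99.0]), ([313.0, 212.0], 0.47, [449.0, 103.0])]
saucer_xl [([446.0, 151.0], 0.56, [622.0, -283.0]), ([255.0, 165.0], 0.31, [598.0, 273.0])]
saucer_l [([220.0, 181.0], 0.93, [553.0, 374.0]), ([250.0, 219.0], 0.79, [439.0, 285.0]), ([286.0, 252.0], 0.74, [343.0, 185.0]), ([256.0, 166.0], 0.7, [593.0, 272.0]), ([319.0, 161.0], 0.58, [604.0, 86.0]), ([314.0, 207.0], 0.39, [469.0, 103.0])]
saucer_m [([220.0, 181.0], 0.93, [553.0, 374.0]), ([250.0, 219.0], 0.79, [439.0, 285.0]), ([286.0, 252.0], 0.74, [343.0, 185.0]), ([256.0, 166.0], 0.7, [593.0, 272.0]), ([319.0, 161.0], 0.58, [604.0, 86.0]), ([314.0, 207.0], 0.39, [469.0, 103.0])]
saucer_s [([220.0, 181.0], 0.93, [553.0, 374.0]), ([250.0, 219.0], 0.79, [4
[... 777 characters left out ...]
[248.0, 321.0], 0.61, [594.0, 268.0]), ([253.0, 247.0], 0.6, [609.0, 88.0])]
saucer_m [([375.0, 295.0], 0.91, [342.0, 201.0]), ([258.0, 382.0], 0.85, [560.0, 380.0]), ([326.0, 330.0], 0.66, [442.0, 281.0]), ([248.0, 321.0], 0.61, [594.0, 268.0]), ([253.0, 247.0], 0.6, [609.0, 88.0])]
saucer_s [([375.0, 295.0], 0.91, [342.0, 201.0]), ([258.0, 382.0], 0.85, [560.0, 380.0]), ([326.0, 330.0], 0.66, [442.0, 281.0]), ([248.0, 321.0], 0.61, [594.0, 268.0]), ([253.0, 247.0], 0.6, [609.0, 88.0])]
cactus_mid [([254.0, 177.0], 0.88, [628.0, -89.0])]
jar_mid [([322.0, 183.0], 0.89, [459.0, -82.0])]
[190.05389636 516.14222515 222.85599082] [2.97809000e-05 1.75476006e-01 9.84483706e-01 6.04882247e-05] 1.1
```

View pics/top0.png

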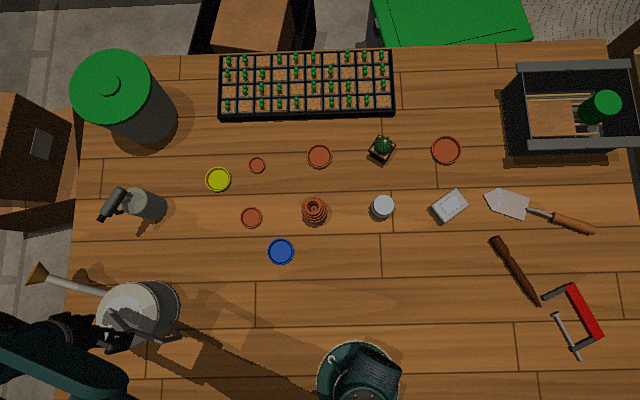

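View pics/side0.png

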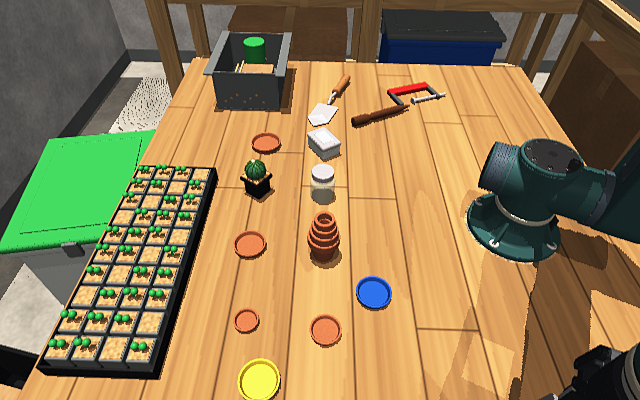

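The pictures agree on the layout:
- **Nest:** top (314,210), side (323,238).
- **Terracotta saucers, top view:** S (257,166), M (251,217), L (319,156), XL (446,150).
- **Candidates for saucer_l:** terracotta (319,156), blue (281,252) and yellow (218,180). The terracotta one fits. Blue and yellow are excluded by the task, and S and M are visibly smaller.

Next I fit silhouettes and confirm in a crop.

```bash
cat >> h.py <<'E'
from scipy.optimize import minimize
S=8
def sauc(D,h,f): return [(0,f+8),(h,D)]
SA=dict(xl=sauc(86,16,66),l=sauc(74,15,56),m=sauc(62,14,46),s=sauc(50,13,36))
POT=dict(xl=(70,68,20,44),l=(61,61,19,38),m=(52,53,18,32),s=(43,46,17,24))
def pot(k,top):
    D,h,c,f=POT[k];return [(top-h,f),(top-c,D-4),(top-c,D),(top,D)]
def sil(c,prof,x,y,roi):
    a=np.linspace(0,2*np.pi,40);rings=[]
    for z,D in prof: rings.append(np.array([proj(c,[x+D/2*np.cos(t),y+D/2*np.sin(t),z]) for t in a]))
    m=np.zeros(((roi[3]-roi[1])*S,(roi[2]-roi[0])*S),np.uint8)
    for r,q in zip(rings[:-1],rings[1:]):
        h=cv2.convexHull((( np.vstack([r,q])+.5-np.array(roi[:2]))*S).astype(np.float32))
        cv2.fillConvexPoly(m,h.astype(np.int32),255)
    return cv2.resize(m,None,fx=1/S,fy=1/S,interpolation=cv2.INTER_AREA)/255.
def terra(img):
    hsv=cv2.cvtColor(img,cv2.COLOR_BGR2HSV);b,g,r=[img[...,i].astype(float) for i in range(3)]
    return ((r>1.75*g)&(r>40)&(hsv[...,0]<13)|((r>1.75*g)&(r>40)&(hsv[...,0]>172))).astype(float)
def fit(c,prof,x,y,pad=45):
    p=proj(c,[x,y,prof[-1][0]/2]).astype(int);roi=[max(p[0]-pad,0),max(p[1]-pad,0),min(p[0]+pad,640),min(p[1]+pad,400)]
    t=terra(c["color"]).astype(np.uint8)
    n,l,st,_=cv2.connectedComponentsWithStats(t);sub=l[roi[1]:roi[3],roi[0]:roi[2]]
    base=sil(c,prof,x,y,roi);ids=[i for i in range(1,n) if (base[sub==i].sum()>4)]
    t=np.isin(sub,ids).astype(float)
    cs,_=cv2.findContours(t.astype(np.uint8),cv2.RETR_EXTERNAL,cv2.CHAIN_APPROX_NONE);cv2.drawContours(t,cs,-1,1,-1)
    f=lambda v:np.abs(sil(c,prof,v[0],v[1],roi)-t).sum()
    r=minimize(f,[x,y],method="Nelder-Mead",options=dict(initial_simplex=[[x,y],[x+6,y],[x,y+6]],xatol=.1,fatol=.1))
    return np.round(r.x,1),round(r.fun/t.sum(),3)
E
python3 - <<'E'
from h import *
G=dict(xl=(622,-281),l=(606,87),m=(440,283),s=(596,270))
nest=pot('xl',68)+pot('l',87)[2:]+pot('m',105)[2:]+pot('s',122)[2:]
for n in("top","side"):
    c=vision.read_camera(n)
    for k,g in G.items(): print(n,k,*fit(c,SA[k],*g))
    print(n,"nest",*fit(c,nest,455,103))
    if n=="top": cv2.imwrite("pics/crop.png",cv2.resize(c["color"][130:270,205:465],None,fx=3,fy=3,interpolation=cv2.INTER_CUBIC))
E
```

```text
top xl [ 623.  -279.6] 0.054
top l [615.2  85.8] 0.054
top m [442.1 281.7] 0.054
top s [596.2 268.3] 0.077
top nest [450.6 100.7] 0.058
side xl [ 623.5 -278.3] 0.098
side l [616.7  88.3] 0.102
side m [444.  284.6] 0.099
side s [597.4 269.9] 0.162
side nest [451.2 101.2] 0.113
```

View pics/crop.png

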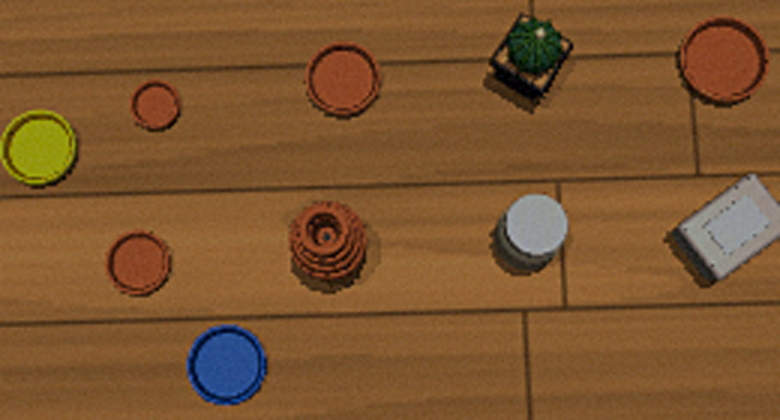

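The crop confirms it: terracotta L is at crop (343,79), S at (156,105), M at (139,262) and XL at (722,60). The blue and yellow ones are decoys. Estimated positions:

| Item | x | y |
|---|---|---|
| Nest | 451 | 101 |
| Saucer S | 597 | 269 |
| Saucer M | 443 | 283 |
| Saucer L | 616 | 87 |
| Saucer XL | 623 | -279 |

Call:
step_arm:
  delta_pos:
    - [-7.75, -6, 0]
    - [-7.75, -6, 0]
    - [-7.75, -6, 0]
    - [-7.75, -6, 0]
    - [-7.75, -6, 0]
  dr:
    - [0, 0, -4.04]
    - [0, 0, -4.04]
    - [0, 0, -4.04]
    - [0, 0, -4.04]
    - [0, 0, -4.04]
  fingers: [100, 100, 100, 100, 100]
  newtons: 35

```text
clock: 1.82
eef_pos: [322.0, 305.4, 223.2]
orientation: [0.001, 0.004, 1.0, -0.0]
ft_force: [-0.7, 0.3, 0.2]
grip_width: 0.998
grasp_force: 0.0
```

Call:
step_arm:
  delta_pos:
    - [-5.24, -8.3, 1]
    - [-5.24, -8.3, 1]
    - [-5.24, -8.3, 1]
    - [-5.24, -8.3, 1]
    - [-5.24, -8.3, 1]
  dr:
    - [0, 0, 0]
    - [0, 0, 0]
    - [0, 0, 0]
    - [0, 0, 0]
    - [0, 0, 0]
  fingers: [65, 65, 65, 65, 65]

```text
clock: 2.45
eef_pos: [452.1, 98.7, 196.9]
orientation: [-0.001, 0.003, 1.0, -0.0]
ft_force: [-1.7, 0.2, -0.1]
grip_width: 0.651
grasp_force: 0.0
```

Call:
step_arm:
  delta_pos:
    - [0, 0, 0]
    - [0, 0, 0]
  dr:
    - [0, 0, 0]
    - [0, 0, 0]
  fingers: [65, 65]

```text
clock: 2.7
eef_pos: [450.5, 102.6, 198.1]
orientation: [0.0, -0.001, 1.0, 0.0]
ft_force: [-0.4, -0.4, 0.1]
grip_width: 0.649
grasp_force: 0.0
```

Call:
step_arm:
  delta_pos:
    - [0, -0.05, 1]
    - [0, -0.05, 2]
    - [0, -0.05, 2.4]
    - [0, -0.05, 2.6]
    - [0, -0.05, 2.6]
  dr:
    - [0, 0, 0]
    - [0, 0, 0]
    - [0, 0, 0]
    - [0, 0, 0]
    - [0, 0, 0]
  fingers: [65, 65, 65, 65, 65]

```text
clock: 3.32
eef_pos: [451.2, 100.1, 133.4]
orientation: [0.0, -0.0, 1.0, 0.0]
ft_force: [-0.3, 0.2, -0.7]
grip_width: 0.653
grasp_force: 0.0
```

```bash
python3 - <<'E'
from h import *
a=[]
for n,p in(("side",(451,101,110)),("top",(451,101,110))):
    c=vision.read_camera(n);u,v=proj(c,p).astype(int);a.append(cv2.resize(c["color"][v-45:v+45,u-45:u+45],(400,400),interpolation=cv2.INTER_CUBIC))
cv2.imwrite("pics/g1.png",np.hstack(a));print(arm.read_state()["eef_pos"])
E
```

```text
[451.58955665  99.8912854  133.85188444]
```

View pics/g1.png

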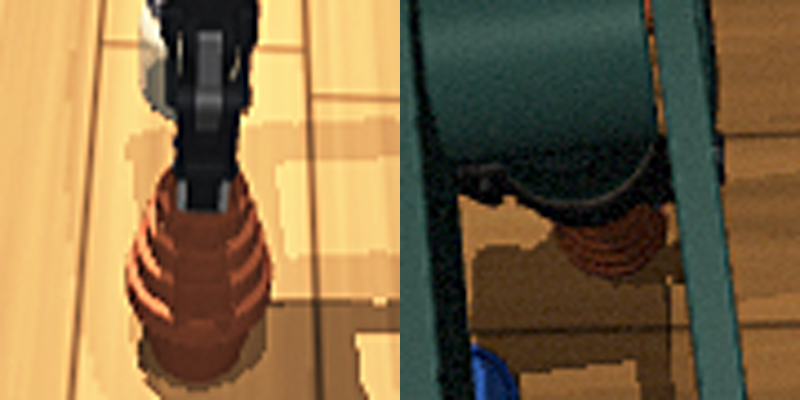

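The side crop shows the near finger centred on the nest, with its tip at crop (205,212). I compute the tip's height from that.

```bash
python3 - <<'E'
from h import *
c=vision.read_camera("side");u,v=proj(c,(451,101,110)).astype(int)
o,d=ray(c,(u-45+205/4.444,v-45+212/4.444))
for y in(127,134,142): print(y,o+d*(y-o[1])/d[1])
E
```

```text
127 [449.52497953 127.         134.84027925]
134 [449.68317998 134.         143.11038108]
142 [449.8639805  142.         152.56192603]
```

The tip reading is ill-conditioned because of the steep ray and the shadow, so I go down to TCP 129 and let the grip width tell.

Call:
step_arm:
  delta_pos:
    - [0, 0.03, 0.18]
    - [0, 0.03, 0.18]
    - [0, 0.03, 0.18]
    - [0, 0.03, 0.18]
    - [0, 0.03, 0.18]
  dr:
    - [0, 0, 0]
    - [0, 0, 0]
    - [0, 0, 0]
    - [0, 0, 0]
    - [0, 0, 0]
  fingers: [65, 55, 45, 40, 40]

```text
clock: 4.1
eef_pos: [451.1, 100.4, 128.4]
orientation: [0.0, 0.0, 1.0, 0.0]
ft_force: [-0.5, -0.4, 0.2]
grip_width: 0.401
grasp_force: 0.0
```

```bash
python3 - <<'E'
from h import *
a=[]
c=vision.read_camera("side");u,v=proj(c,(451,101,110)).astype(int);im=cv2.resize(c["color"][v-40:v+40,u-40:u+40],(640,640),interpolation=cv2.INTER_CUBIC)[:600]
cv2.imwrite("pics/g2.png",im);s=arm.read_state();print(s["eef_pos"],s["grip_width"],s["grasp_force"])
for p in [(451,101+r,z) for r in(17,21,35) for z in(100,110,122,130)]: print(p,(proj(c,p)-[u-40,v-40])*8)
E
```

```text
[451.02668139 100.4148567  128.37328044] 0.398640276145622 0.0
(451, 118, 100) [319.4991261 403.2336055]
(451, 118, 110) [320.62744725 378.02828781]
(451, 118, 122) [322.00866614 347.1735429 ]
(451, 118, 130) [322.94643994 326.22482047]
(451, 122, 100) [319.25326562 415.56581628]
(451, 122, 110) [320.38330191 390.38425696]
(451, 122, 122) [321.76671682 359.55644637]
(451, 122, 130) [322.70604211 338.62466241]
(451, 136, 100) [318.37916746 459.41004216]
(451, 136, 110) [319.51517759 434.31922322]
(451, 136, 122) [320.90625061 403.59488328]
(451, 136, 130) [321.8509921  382.72857461]
```

View pics/g2.png

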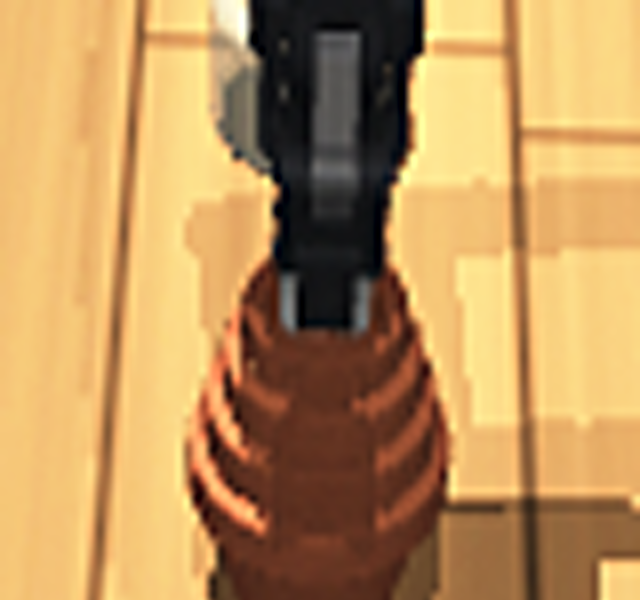

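The finger's lower edge is at row 330 of this crop, while the small pot's front rim should be at about row 359. So the fingers are either above the rim or not yet closed. I close a little further to find out.

Call:
step_arm:
  delta_pos:
    - [0, 0, 0]
    - [0, 0, 0]
  dr:
    - [0, 0, 0]
    - [0, 0, 0]
  fingers: [32, 28]

```text
clock: 4.4
eef_pos: [451.0, 100.4, 128.3]
orientation: [0.0, 0.0, 1.0, 0.0]
ft_force: [0.3, 1.1, -1.2]
grip_width: 0.276
grasp_force: 0.0
```

No contact at 24 mm opening, so the tips are above z = 122, less than 6 mm ahead of the TCP. I open, lower 11 mm, which is safe given that bound, and close again.

Call:
step_arm:
  delta_pos:
    - [0, 0, 0]
    - [0, 0, 0]
    - [0, 0, 0]
    - [0, 0, 0.25]
    - [0, 0, 0.45]
  dr:
    - [0, 0, 0]
    - [0, 0, 0]
    - [0, 0, 0]
    - [0, 0, 0]
    - [0, 0, 0]
  fingers: [62, 62, 62, 62, 62]

```text
clock: 5.03
eef_pos: [450.8, 100.4, 116.4]
orientation: [-0.0, 0.0, 1.0, 0.0]
ft_force: [1.0, 0.0, 0.0]
grip_width: 0.62
grasp_force: 0.0
```

Call:
step_arm:
  delta_pos:
    - [0, 0, 0]
    - [0, 0, 0]
    - [0, 0, 0]
    - [0, 0, 0]
  dr:
    - [0, 0, 0]
    - [0, 0, 0]
    - [0, 0, 0]
    - [0, 0, 0]
  fingers: [50, 40, 40, 40]

```text
clock: 5.52
eef_pos: [451.1, 100.4, 117.3]
orientation: [0.0, 0.0, 1.0, 0.0]
ft_force: [-0.1, -0.0, -0.7]
grip_width: 0.403
grasp_force: 0.0
```

```bash
python3 - <<'E'
from h import *
a=[]
for n in("side","top"):
    c=vision.read_camera(n);u,v=proj(c,(451,101,120)).astype(int)
    im=cv2.resize(c["color"][v-60:v+40,u-40:u+40],None,fx=5,fy=5,interpolation=cv2.INTER_CUBIC)
    if n=="side": im=cv2.convertScaleAbs(im,alpha=1.4,beta=30)
    else: im=cv2.convertScaleAbs(im,alpha=2,beta=20)
    a.append(im)
cv2.imwrite("pics/g3.png",np.hstack(a))
s=arm.read_state();print(s["eef_pos"],s["joint_positions"])
E
```

```text
[451.07808518 100.40992176 117.1985451 ] [ 9.61977898e-02 -6.39507169e-02  1.73493174e+00  5.98968313e-05
  1.47028445e+00 -1.47438195e+00]
```

View pics/g3.png

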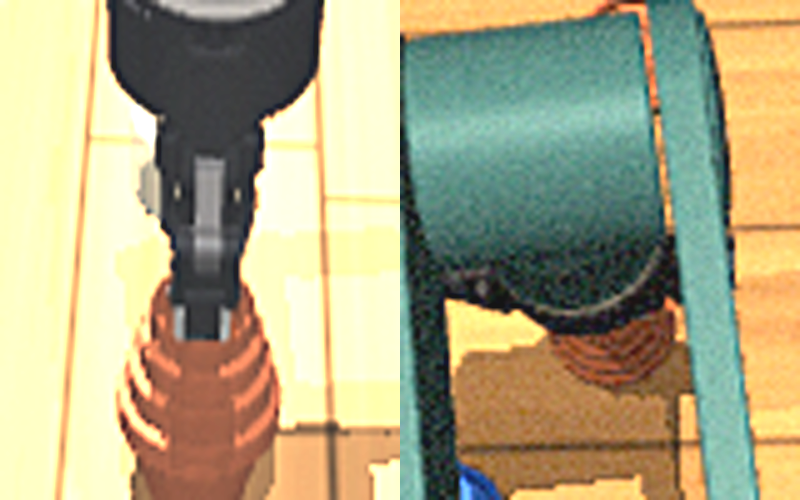

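The side crop puts the finger tip's lower edge at crop (203,338), which works out to a tip at about z = 125 with the TCP at 117. The tips sit higher than the description says, so I lower another 10 mm and watch the force.

Call:
step_arm:
  delta_pos:
    - [0, 0, 0]
    - [0, 0, 0]
    - [0, 0, 0.1]
    - [0, 0, 0.25]
    - [0, 0, 0.4]
  dr:
    - [0, 0, 0]
    - [0, 0, 0]
    - [0, 0, 0]
    - [0, 0, 0]
    - [0, 0, 0]
  fingers: [62, 62, 62, 62, 62]

```text
clock: 6.25
eef_pos: [450.9, 100.4, 106.6]
orientation: [-0.0, 0.0, 1.0, 0.0]
ft_force: [-0.6, -0.0, 0.4]
grip_width: 0.619
grasp_force: 0.0
```

Call:
step_arm:
  delta_pos:
    - [0, 0, 0]
    - [0, 0, 0]
    - [0, 0, 0]
    - [0, 0, 0]
  dr:
    - [0, 0, 0]
    - [0, 0, 0]
    - [0, 0, 0]
    - [0, 0, 0]
  fingers: [50, 40, 40, 40]

```text
clock: 6.75
eef_pos: [450.9, 100.4, 107.0]
orientation: [-0.0, 0.0, 1.0, 0.0]
ft_force: [-0.2, 0.5, -0.1]
grip_width: 0.475
grasp_force: 35.3
```

Gripped at 0.475, which corresponds to 43 mm, at TCP z = 107. I regrip 4 mm lower for a better hold, still above the next rim.

Call:
step_arm:
  delta_pos:
    - [0, 0, 0]
    - [0, 0, 0.16]
    - [0, 0, 0.16]
    - [0, 0, 0.16]
    - [0, 0, 0.16]
  dr:
    - [0, 0, 0]
    - [0, 0, 0]
    - [0, 0, 0]
    - [0, 0, 0]
    - [0, 0, 0]
  fingers: [56, 56, 56, 40, 40]

```text
clock: 7.38
eef_pos: [451.0, 100.4, 103.1]
orientation: [0.0, 0.0, 1.0, 0.0]
ft_force: [0.5, -0.9, 0.3]
grip_width: 0.478
grasp_force: 35.6
```

Call:
step_arm:
  delta_pos:
    - [0, 0, 0]
    - [0, 0, -0.3]
    - [0, 0, -0.7]
    - [0, 0, -1.2]
    - [0, 0, -2]
  dr:
    - [0, 0, 0]
    - [0, 0, 0]
    - [0, 0, 0]
    - [0, 0, 0]
    - [0, 0, 0]
  fingers: [40, 40, 40, 40, 40]

```text
clock: 8.0
eef_pos: [450.8, 100.4, 153.8]
orientation: [-0.0, 0.0, 1.0, 0.0]
ft_force: [0.3, 0.3, -0.4]
grip_width: 0.481
grasp_force: 35.5
```

```bash
python3 - <<'E'
from h import *
a=[]
for n in("side",):
    c=vision.read_camera(n);u,v=proj(c,(451,101,140)).astype(int)
    im=cv2.resize(c["color"][v-45:v+75,u-60:u+60],None,fx=5,fy=5,interpolation=cv2.INTER_CUBIC)
    a.append(im)
cv2.imwrite("pics/g4.png",np.hstack(a))
s=arm.read_state();print(s["eef_pos"],s["grip_width"],s["grasp_force"],s["clock"])
E
```

```text
[452.73658853 100.5749469  157.43961531] 0.47809140512523496 35.50383252430038 8.05
```

View pics/g4.png

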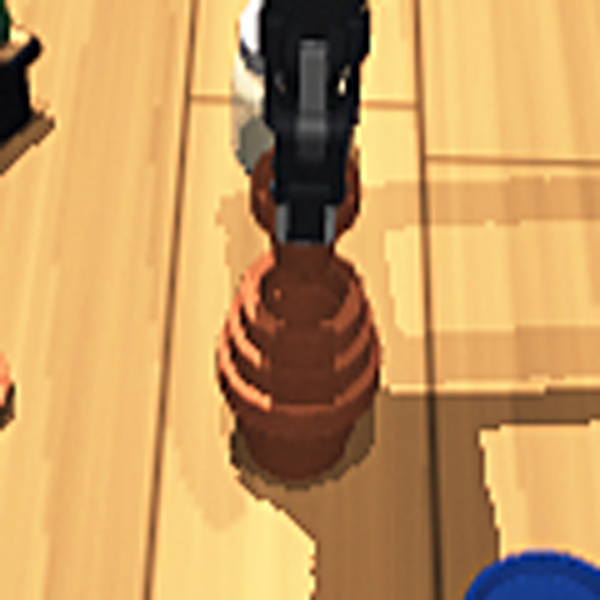

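The small pot is held upright by the collar and the nest is undisturbed. Pick TCP was 103, so it sets down at about 103 − 71 = 32. I transfer it to saucer S at (597,269).

Call:
step_arm:
  delta_pos:
    - [-0.8, 0.9, 0]
    - [-2.2, 2.5, 0]
    - [-4, 4.6, 0]
    - [-5.3, 6.1, 0]
    - [-5.84, 6.74, 0]
  dr:
    - [0, 0, 0]
    - [0, 0, 0]
    - [0, 0, 0]
    - [0, 0, 0]
    - [0, 0, 0]
  fingers: [40, 40, 40, 40, 40]

```text
clock: 8.68
eef_pos: [598.4, 271.4, 152.2]
orientation: [-0.0, -0.001, 1.0, 0.0]
ft_force: [-0.2, 0.0, -1.2]
grip_width: 0.478
grasp_force: 35.6
```

Call:
step_arm:
  delta_pos:
    - [0, 0, 0]
    - [0, 0, 0.7]
    - [0, 0, 1.7]
    - [0, 0, 2.7]
    - [0, 0, 3.4]
  dr:
    - [0, 0, 0]
    - [0, 0, 0]
    - [0, 0, 0]
    - [0, 0, 0]
    - [0, 0, 0]
  fingers: [40, 40, 40, 40, 40]

```text
clock: 9.3
eef_pos: [595.4, 267.4, 65.8]
orientation: [-0.001, 0.001, 1.0, -0.001]
ft_force: [0.4, -0.3, -0.4]
grip_width: 0.48
grasp_force: 35.6
```

Call:
step_arm:
  delta_pos:
    - [0, 0, 0]
    - [0, 0, 0]
  dr:
    - [0, 0, 0]
    - [0, 0, 0]
  fingers: [40, 40]

```text
clock: 9.55
eef_pos: [597.5, 268.8, 69.2]
orientation: [0.001, 0.0, 1.0, 0.0]
ft_force: [0.3, 0.0, 0.0]
grip_width: 0.475
grasp_force: 35.6
```

```bash
python3 - <<'E'
from h import *
a=[]
for n in("side","top"):
    c=vision.read_camera(n);u,v=proj(c,(597,269,60)).astype(int)
    print(n,(u,v),[(np.round(r["xy"]).tolist(),round(r["p"],2),np.round(at_z(c,r["xy"],41.5)[:2]).tolist()) for r in vision.place_of("pot_s_mid",n)[:2]])
    a.append(cv2.resize(c["color"][v-40:v+40,u-40:u+40],None,fx=5,fy=5,interpolation=cv2.INTER_CUBIC))
cv2.imwrite("pics/p1.png",np.hstack(a))
s=arm.read_state();print(s["eef_pos"],s["clock"])
E
```

```text
side (np.int64(242), np.int64(306)) [([242.0, 307.0], 0.64, [603.0, 260.0])]
top (np.int64(252), np.int64(159)) [([254.0, 158.0], 0.39, [607.0, 270.0])]
[597.8022904  269.15617389  69.55527227] 9.75
```

View pics/p1.png

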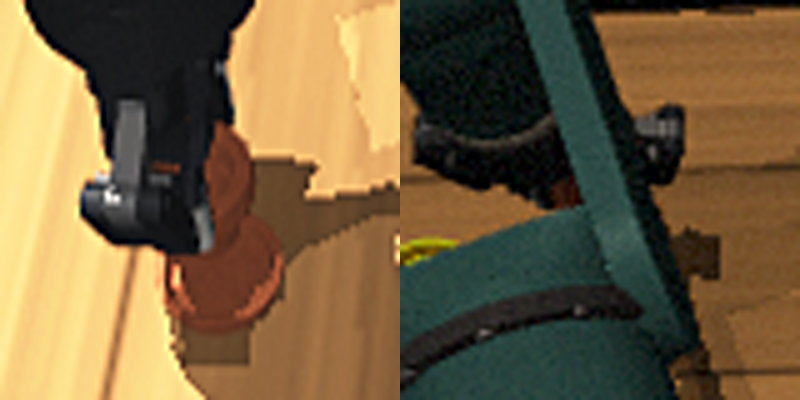

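The pot is over saucer S (side crop: pot about (235,190), saucer about (225,280)). Lowering gently and watching the force.

Call:
step_arm:
  delta_pos:
    - [0, 0, 0.5]
    - [0, 0, 1]
    - [0, 0, 1.3]
    - [0, 0, 1.4]
    - [0, 0, 1.4]
  dr:
    - [0, 0, 0]
    - [0, 0, 0]
    - [0, 0, 0]
    - [0, 0, 0]
    - [0, 0, 0]
  fingers: [40, 40, 40, 40, 40]

```text
clock: 10.38
eef_pos: [597.1, 268.9, 33.0]
orientation: [0.0, 0.0, 1.0, 0.0]
ft_force: [-0.6, 0.0, -0.4]
grip_width: 0.475
grasp_force: 35.6
```

Call:
step_arm:
  delta_pos:
    - [0, 0, 0.03]
    - [0, 0, 0.06]
    - [0, 0, 0.08]
    - [0, 0, 0.08]
  dr:
    - [0, 0, 0]
    - [0, 0, 0]
    - [0, 0, 0]
    - [0, 0, 0]
  fingers: [40, 40, 40, 40]

```text
clock: 10.88
eef_pos: [597.5, 269.0, 32.2]
orientation: [0.001, 0.0, 1.0, 0.0]
ft_force: [-1.7, -0.5, 4.7]
grip_width: 0.478
grasp_force: 36.1
```

Contact at z = 32.2 with 4.7 N, as predicted. I release and go back for the next pot.

Call:
step_arm:
  delta_pos:
    - [0, 0, 0]
    - [0, 0, 0]
    - [0, 0, -0.4]
    - [0, 0, -2.5]
    - [0, 0, -4.8]
  dr:
    - [0, 0, 0]
    - [0, 0, 0]
    - [0, 0, 0]
    - [0, 0, 0]
    - [0, 0, 0]
  fingers: [60, 72, 72, 72, 72]

```text
clock: 11.5
eef_pos: [596.4, 268.6, 151.5]
orientation: [-0.001, 0.0, 1.0, -0.0]
ft_force: [0.4, 0.1, 1.1]
grip_width: 0.715
grasp_force: 0.0
```

Call:
step_arm:
  delta_pos:
    - [5.86, -6.74, 0]
    - [5.86, -6.74, 0]
    - [5.86, -6.74, 0]
    - [5.86, -6.74, 0]
    - [5.86, -6.74, 0]
  dr:
    - [0, 0, 0]
    - [0, 0, 0]
    - [0, 0, 0]
    - [0, 0, 0]
    - [0, 0, 0]
  fingers: [72, 72, 72, 72, 72]

```text
clock: 12.12
eef_pos: [449.5, 99.1, 152.0]
orientation: [0.001, 0.001, 1.0, 0.0]
ft_force: [1.0, -0.4, 0.4]
grip_width: 0.718
grasp_force: 0.0
```

Call:
step_arm:
  delta_pos:
    - [0, 0, 0]
    - [0, 0, 0]
  dr:
    - [0, 0, 0]
    - [0, 0, 0]
  fingers: [72, 72]

```text
clock: 12.38
eef_pos: [451.2, 101.1, 151.3]
orientation: [0.0, -0.0, 1.0, 0.0]
ft_force: [-0.5, 0.0, -0.2]
grip_width: 0.721
grasp_force: 0.0
```

```bash
python3 - <<'E'
from h import *
nest=pot('xl',68)+pot('l',87)[2:]+pot('m',105)[2:]
c=vision.read_camera("side")
D=SA['s'];print("pot s",fit(c,pot('s',51),597,269))
print("nest",fit(c,nest,451,101))
print([(np.round(r["xy"]).tolist(),round(r["p"],2),np.round(at_z(c,r["xy"],28)[:2]).tolist()) for r in vision.place_of("pot_s_mid","side")[:3]])
u,v=proj(c,(597,269,30)).astype(int);u2,v2=proj(c,(451,101,60)).astype(int)
cv2.imwrite("pics/p2.png",np.hstack([cv2.resize(c["color"][b-40:b+40,a-40:a+40],None,fx=5,fy=5,interpolation=cv2.INTER_CUBIC) for a,b in((u,v),(u2,v2))]))
print(arm.read_state()["eef_pos"])
E
```

```text
pot s (array([593. , 281.1]), np.float64(0.33))
nest (array([451.2, 100.9]), np.float64(0.185))
[([243.0, 316.0], 0.73, [600.0, 272.0])]
[451.00414558 101.03779843 150.97536244]
```

View pics/p2.png

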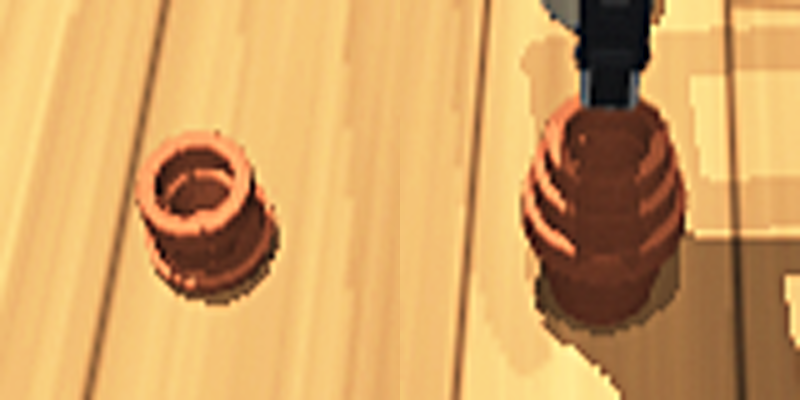

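```bash
python3 - <<'E'
from h import *
c=vision.read_camera("side");u,v=proj(c,(597,269,30)).astype(int)
f=lambda p:np.round((proj(c,p)+.5-[u-40,v-40])*5)
print("rim centre",f((597,269,51)),"L/R",f((618.5,269,51)),f((575.5,269,51)),"saucer rim L/R",f((622,269,13)),f((572,269,13)),"front",f((597,294,13)),"rimfront",f((597,290.5,51)),"rimback",f((597,247.5,51)))
E
```

```text
rim centre [199. 177.] L/R [141. 175.] [257. 179.] saucer rim L/R [146. 224.] [275. 228.] front [200. 288.] rimfront [190. 231.] rimback [208. 125.]
```

The rim is observed at about (196,183) against (199,177) predicted, so the small pot stands upright in its saucer. Next is pot M, with pick TCP z ≈ 85.

Call:
step_arm:
  delta_pos:
    - [0, 0, 1]
    - [0, 0, 2]
    - [0, 0, 2.5]
    - [0, 0, 2.64]
    - [0, 0, 2.64]
  dr:
    - [0, 0, 0]
    - [0, 0, 0]
    - [0, 0, 0]
    - [0, 0, 0]
    - [0, 0, 0]
  fingers: [72, 72, 72, 72, 72]

```text
clock: 13.15
eef_pos: [451.0, 100.5, 85.6]
orientation: [0.0, 0.0, 1.0, 0.0]
ft_force: [0.3, -0.5, -0.2]
grip_width: 0.72
grasp_force: 0.0
```

Call:
step_arm:
  delta_pos:
    - [0, 0, 0]
    - [0, 0, 0]
    - [0, 0, 0]
    - [0, 0, 0]
  dr:
    - [0, 0, 0]
    - [0, 0, 0]
    - [0, 0, 0]
    - [0, 0, 0]
  fingers: [60, 48, 48, 48]

```text
clock: 13.65
eef_pos: [451.7, 100.6, 86.6]
orientation: [0.002, 0.0, 1.0, 0.0]
ft_force: [-0.1, 0.0, 6.3]
grip_width: 0.581
grasp_force: 36.8
```

Gripped at 0.581, with the tips touching the rim below at about 6 N. I lift straight up and look.

Call:
step_arm:
  delta_pos:
    - [0, 0, -0.1]
    - [0, 0, -0.4]
    - [0, 0, -0.9]
    - [0, 0, -1.6]
    - [0, 0, -2.2]
  dr:
    - [0, 0, 0]
    - [0, 0, 0]
    - [0, 0, 0]
    - [0, 0, 0]
    - [0, 0, 0]
  fingers: [48, 48, 48, 48, 48]

```text
clock: 14.28
eef_pos: [450.9, 100.5, 141.9]
orientation: [0.001, 0.0, 1.0, 0.0]
ft_force: [0.6, 0.9, -0.5]
grip_width: 0.579
grasp_force: 36.3
```

```bash
python3 - <<'E'
from h import *
c=vision.read_camera("side");u,v=proj(c,(451,101,110)).astype(int)
cv2.imwrite("pics/g5.png",cv2.resize(c["color"][v-50:v+60,u-50:u+50],None,fx=5,fy=5,interpolation=cv2.INTER_CUBIC))
s=arm.read_state();print(s["eef_pos"],s["ft_force"],s["grip_width"])
E
```

```text
[452.24932834 100.58460052 144.18316728] [1.17600623 0.22339748 1.69096136] 0.5815935208883792
```

View pics/g5.png

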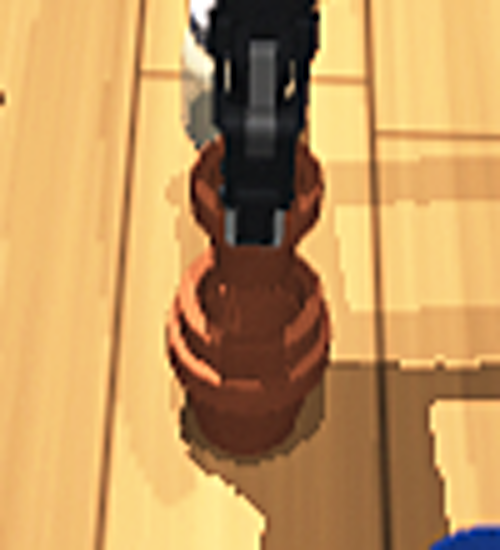

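Pot M is held upright (crop (255,190)) and pots L and XL are unmoved. Transferring to saucer M at (443,283).

Call:
step_arm:
  delta_pos:
    - [0.04, 0.9, 0]
    - [0.1, 2.6, 0]
    - [0.2, 4.8, 0]
    - [0.3, 6.6, 0]
    - [0.32, 7.3, 0]
  dr:
    - [0, 0, 0]
    - [0, 0, 0]
    - [0, 0, 0]
    - [0, 0, 0]
    - [0, 0, 0]
  fingers: [48, 48, 48, 48, 48]

```text
clock: 14.95
eef_pos: [442.2, 285.0, 140.4]
orientation: [0.0, -0.001, 1.0, 0.0]
ft_force: [0.5, 0.6, -1.5]
grip_width: 0.58
grasp_force: 36.5
```

Call:
step_arm:
  delta_pos:
    - [0, 0, 0]
    - [0, 0, 0.6]
    - [0, 0, 1.8]
    - [0, 0, 2.8]
    - [0, 0, 3.2]
  dr:
    - [0, 0, 0]
    - [0, 0, 0]
    - [0, 0, 0]
    - [0, 0, 0]
    - [0, 0, 0]
  fingers: [48, 48, 48, 48, 48]

```text
clock: 15.58
eef_pos: [441.2, 280.7, 57.3]
orientation: [-0.002, 0.001, 1.0, -0.001]
ft_force: [-0.7, -0.1, 0.3]
grip_width: 0.579
grasp_force: 36.5
```

Call:
step_arm:
  delta_pos:
    - [0, 0, 0]
    - [0, 0, 0]
  dr:
    - [0, 0, 0]
    - [0, 0, 0]
  fingers: [48, 48]

```text
clock: 15.82
eef_pos: [443.4, 282.9, 61.2]
orientation: [0.001, 0.0, 1.0, 0.0]
ft_force: [-0.0, -0.5, -1.4]
grip_width: 0.58
grasp_force: 36.5
```

Call:
step_arm:
  delta_pos:
    - [0, 0, 0.3]
    - [0, 0, 0.6]
    - [0, 0, 0.72]
    - [0, 0, 0.76]
    - [0, 0, 0.76]
  dr:
    - [0, 0, 0]
    - [0, 0, 0]
    - [0, 0, 0]
    - [0, 0, 0]
    - [0, 0, 0]
  fingers: [48, 48, 48, 48, 48]

```text
clock: 16.45
eef_pos: [442.6, 283.0, 41.1]
orientation: [0.0, 0.0, 1.0, 0.0]
ft_force: [0.7, -0.5, -1.1]
grip_width: 0.576
grasp_force: 36.5
```

Call:
step_arm:
  delta_pos:
    - [0, 0, 0.03]
    - [0, 0, 0.06]
    - [0, 0, 0.06]
  dr:
    - [0, 0, 0]
    - [0, 0, 0]
    - [0, 0, 0]
  fingers: [48, 48, 48]

```text
clock: 16.82
eef_pos: [442.6, 283.0, 39.7]
orientation: [0.0, 0.0, 1.0, 0.0]
ft_force: [-0.5, 0.3, -0.4]
grip_width: 0.576
grasp_force: 36.5
```

Call:
step_arm:
  delta_pos:
    - [0, 0, 0.03]
    - [0, 0, 0.06]
    - [0, 0, 0.06]
  dr:
    - [0, 0, 0]
    - [0, 0, 0]
    - [0, 0, 0]
  fingers: [48, 48, 48]

```text
clock: 17.2
eef_pos: [443.0, 283.0, 39.7]
orientation: [0.001, 0.0, 1.0, 0.0]
ft_force: [-1.6, -1.3, 6.8]
grip_width: 0.577
grasp_force: 37.2
```

Contact at 39.7 with 6.8 N. Releasing and returning above the nest.

Call:
step_arm:
  delta_pos:
    - [0, 0, 0]
    - [0, 0, 0]
    - [0, 0, -0.4]
    - [0, 0, -2.2]
    - [0, 0, -4]
  dr:
    - [0, 0, 0]
    - [0, 0, 0]
    - [0, 0, 0]
    - [0, 0, 0]
    - [0, 0, 0]
  fingers: [68, 78, 84, 84, 84]

```text
clock: 17.82
eef_pos: [442.2, 282.8, 139.2]
orientation: [-0.0, 0.0, 1.0, -0.0]
ft_force: [-0.2, 0.7, 0.5]
grip_width: 0.838
grasp_force: 0.0
```

Call:
step_arm:
  delta_pos:
    - [-0.32, -7.3, 0]
    - [-0.32, -7.3, 0]
    - [-0.32, -7.3, 0]
    - [-0.32, -7.3, 0]
    - [-0.32, -7.3, 0]
  dr:
    - [0, 0, 0]
    - [0, 0, 0]
    - [0, 0, 0]
    - [0, 0, 0]
    - [0, 0, 0]
  fingers: [84, 84, 84, 84, 84]

```text
clock: 18.45
eef_pos: [450.7, 100.6, 138.6]
orientation: [0.0, 0.001, 1.0, 0.0]
ft_force: [-0.7, 0.8, 0.5]
grip_width: 0.842
grasp_force: 0.0
```

Call:
step_arm:
  delta_pos:
    - [0, 0, 0]
    - [0, 0, 0]
  dr:
    - [0, 0, 0]
    - [0, 0, 0]
  fingers: [84, 84]

```text
clock: 18.7
eef_pos: [450.4, 101.6, 138.1]
orientation: [-0.0, -0.001, 1.0, 0.0]
ft_force: [0.1, -0.0, -0.2]
grip_width: 0.836
grasp_force: 0.0
```

```bash
python3 - <<'E'
from h import *
c=vision.read_camera("side");u,v=proj(c,(443,283,30)).astype(int)
f=lambda p:np.round((proj(c,p)+.5-[u-40,v-40])*5)
r=26
print("rim c",f((443,283,58)),[f((443+a,283+b,58)).tolist() for a,b in((r,0),(-r,0),(0,r),(0,-r))])
u2,v2=proj(c,(451,101,60)).astype(int)
cv2.imwrite("pics/p3.png",np.hstack([cv2.resize(c["color"][b-40:b+40,a-40:a+40],None,fx=5,fy=5,interpolation=cv2.INTER_CUBIC) for a,b in((u,v),(u2,v2))]))
print(arm.read_state()["eef_pos"])
E
```

```text
rim c [209. 167.] [[137.0, 165.0], [281.0, 170.0], [208.0, 236.0], [210.0, 103.0]]
[450.38604604 101.48448295 137.99976659]
```

View pics/p3.png

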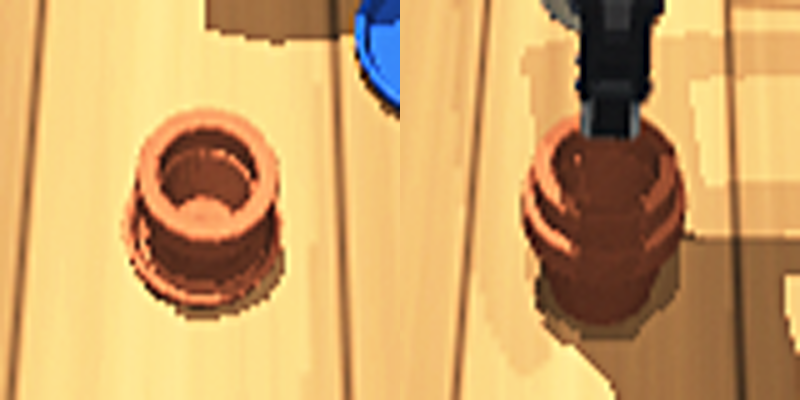

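Pot M stands upright in its saucer (rim about (208,175), predicted (209,167)). Pot L is next, with pick TCP z ≈ 68.

Call:
step_arm:
  delta_pos:
    - [0, -0.03, 1]
    - [0, -0.03, 2]
    - [0, -0.03, 2.6]
    - [0, -0.03, 2.8]
    - [0, -0.03, 2.8]
  dr:
    - [0, 0, 0]
    - [0, 0, 0]
    - [0, 0, 0]
    - [0, 0, 0]
    - [0, 0, 0]
  fingers: [84, 84, 84, 84, 84]

```text
clock: 19.38
eef_pos: [450.7, 99.9, 68.3]
orientation: [0.0, -0.0, 1.0, 0.0]
ft_force: [-0.7, 0.6, -0.4]
grip_width: 0.841
grasp_force: 0.0
```

Call:
step_arm:
  delta_pos:
    - [0, 0, 0]
    - [0, 0, 0]
    - [0, 0, 0]
    - [0, 0, 0]
  dr:
    - [0, 0, 0]
    - [0, 0, 0]
    - [0, 0, 0]
    - [0, 0, 0]
  fingers: [70, 58, 58, 58]

```text
clock: 19.88
eef_pos: [451.7, 99.8, 69.6]
orientation: [0.002, 0.0, 1.0, 0.0]
ft_force: [1.3, -0.5, 6.1]
grip_width: 0.677
grasp_force: 38.2
```

Call:
step_arm:
  delta_pos:
    - [0, 0, -0.1]
    - [0, 0, -0.4]
    - [0, 0, -0.9]
    - [0, 0, -1.6]
    - [0, 0, -2.4]
  dr:
    - [0, 0, 0]
    - [0, 0, 0]
    - [0, 0, 0]
    - [0, 0, 0]
    - [0, 0, 0]
  fingers: [58, 58, 58, 58, 58]

```text
clock: 20.5
eef_pos: [450.6, 99.7, 129.5]
orientation: [0.0, 0.0, 1.0, 0.0]
ft_force: [0.6, -1.1, -1.5]
grip_width: 0.678
grasp_force: 37.6
```

```bash
python3 - <<'E'
from h import *
c=vision.read_camera("side");u,v=proj(c,(451,101,90)).astype(int)
cv2.imwrite("pics/g6.png",cv2.resize(c["color"][v-50:v+60,u-50:u+50],None,fx=4,fy=4,interpolation=cv2.INTER_CUBIC))
s=arm.read_state();print(s["eef_pos"],s["ft_force"],s["grip_width"])
print("xl",fit(c,pot('xl',68),451,101))
E
```

```text
[452.55758827  99.88259177 132.97602413] [1.38967084 0.29251732 1.10118907] 0.6771658108561285
xl (array([451.5,  99.6]), np.float64(0.369))
```

View pics/g6.png

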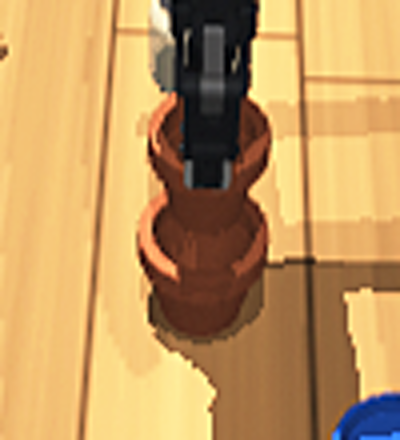

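Pot L is held upright (crop (210,150)) and pot XL stays behind. Transferring to saucer L at (616,87).

Call:
step_arm:
  delta_pos:
    - [-0.8, -0.05, 0]
    - [-2.3, -0.15, 0]
    - [-4.3, -0.3, 0]
    - [-6, -0.45, 0]
    - [-6.6, -0.5, 0]
  dr:
    - [0, 0, 0]
    - [0, 0, 0]
    - [0, 0, 0]
    - [0, 0, 0]
    - [0, 0, 0]
  fingers: [58, 58, 58, 58, 58]

```text
clock: 21.18
eef_pos: [617.7, 86.6, 128.0]
orientation: [0.0, 0.0, 1.0, -0.0]
ft_force: [-0.4, -0.2, -1.0]
grip_width: 0.681
grasp_force: 37.7
```

Call:
step_arm:
  delta_pos:
    - [0, 0, 0]
    - [0, 0, 0.6]
    - [0, 0, 1.5]
    - [0, 0, 2.2]
    - [0, 0, 2.4]
  dr:
    - [0, 0, 0]
    - [0, 0, 0]
    - [0, 0, 0]
    - [0, 0, 0]
    - [0, 0, 0]
  fingers: [58, 58, 58, 58, 58]

```text
clock: 21.8
eef_pos: [613.6, 87.2, 65.9]
orientation: [-0.002, -0.0, 1.0, -0.0]
ft_force: [-0.4, 0.4, -0.8]
grip_width: 0.678
grasp_force: 37.7
```

Call:
step_arm:
  delta_pos:
    - [0, 0, 0]
    - [0, 0, 0]
  dr:
    - [0, 0, 0]
    - [0, 0, 0]
  fingers: [58, 58]

```text
clock: 22.05
eef_pos: [616.2, 87.2, 69.2]
orientation: [0.001, 0.0, 1.0, 0.0]
ft_force: [0.5, 0.3, -1.6]
grip_width: 0.673
grasp_force: 37.7
```

Call:
step_arm:
  delta_pos:
    - [0, 0, 0.3]
    - [0, 0, 0.55]
    - [0, 0, 0.68]
    - [0, 0, 0.72]
    - [0, 0, 0.72]
  dr:
    - [0, 0, 0]
    - [0, 0, 0]
    - [0, 0, 0]
    - [0, 0, 0]
    - [0, 0, 0]
  fingers: [58, 58, 58, 58, 58]

```text
clock: 22.68
eef_pos: [615.5, 87.1, 50.0]
orientation: [-0.0, 0.0, 1.0, 0.0]
ft_force: [0.3, -0.4, -1.6]
grip_width: 0.679
grasp_force: 37.7
```

Call:
step_arm:
  delta_pos:
    - [0, 0, 0.03]
    - [0, 0, 0.06]
    - [0, 0, 0.09]
    - [0, 0, 0.1]
    - [0, 0, 0.1]
  dr:
    - [0, 0, 0]
    - [0, 0, 0]
    - [0, 0, 0]
    - [0, 0, 0]
    - [0, 0, 0]
  fingers: [58, 58, 58, 58, 58]

```text
clock: 23.3
eef_pos: [615.9, 87.2, 48.7]
orientation: [0.001, 0.0, 1.0, 0.0]
ft_force: [-1.8, -0.7, 4.9]
grip_width: 0.679
grasp_force: 38.3
```

Contact at 48.7. Releasing, returning to the nest and checking.

Call:
step_arm:
  delta_pos:
    - [0, 0, 0]
    - [0, 0, 0]
    - [0, 0, -0.4]
    - [0, 0, -2]
    - [0, 0, -3.6]
  dr:
    - [0, 0, 0]
    - [0, 0, 0]
    - [0, 0, 0]
    - [0, 0, 0]
    - [0, 0, 0]
  fingers: [80, 90, 100, 100, 100]

```text
clock: 23.92
eef_pos: [615.3, 87.1, 138.5]
orientation: [-0.0, 0.0, 1.0, 0.0]
ft_force: [-0.6, 0.0, -0.3]
grip_width: 1.001
grasp_force: 0.0
```

Call:
step_arm:
  delta_pos:
    - [6.6, 0.5, 0]
    - [6.6, 0.5, 0]
    - [6.6, 0.5, 0]
    - [6.6, 0.5, 0]
    - [6.6, 0.5, 0]
  dr:
    - [0, 0, 0]
    - [0, 0, 0]
    - [0, 0, 0]
    - [0, 0, 0]
    - [0, 0, 0]
  fingers: [100, 100, 100, 100, 100]

```text
clock: 24.55
eef_pos: [451.5, 99.7, 138.5]
orientation: [0.001, 0.0, 1.0, 0.0]
ft_force: [0.5, -0.1, -0.2]
grip_width: 1.001
grasp_force: 0.0
```

Call:
step_arm:
  delta_pos:
    - [0, 0, 0]
    - [0, 0, 0]
  dr:
    - [0, 0, 0]
    - [0, 0, 0]
  fingers: [100, 100]

```text
clock: 24.8
eef_pos: [451.4, 99.5, 137.5]
orientation: [-0.0, 0.0, 1.0, 0.0]
ft_force: [0.3, -0.3, 0.5]
grip_width: 0.998
grasp_force: 0.0
```

```bash
python3 - <<'E'
from h import *
c=vision.read_camera("side");u,v=proj(c,(616,87,30)).astype(int)
f=lambda p:np.round((proj(c,p)+.5-[u-40,v-40])*5)
r=30.5
print("rim c",f((616,87,66)),[f((616+a,87+b,66)).tolist() for a,b in((r,0),(-r,0),(0,r),(0,-r))])
u2,v2=proj(c,(451,101,60)).astype(int)
cv2.imwrite("pics/p4.png",np.hstack([cv2.resize(c["color"][b-40:b+40,a-40:a+40],None,fx=5,fy=5,interpolation=cv2.INTER_CUBIC) for a,b in((u,v),(u2,v2))]))
print(arm.read_state()["eef_pos"])
E
```

```text
rim c [197. 151.] [[126.0, 149.0], [268.0, 153.0], [186.0, 207.0], [207.0, 98.0]]
[451.17765244  99.52540442 137.4053809 ]
```

View pics/p4.png

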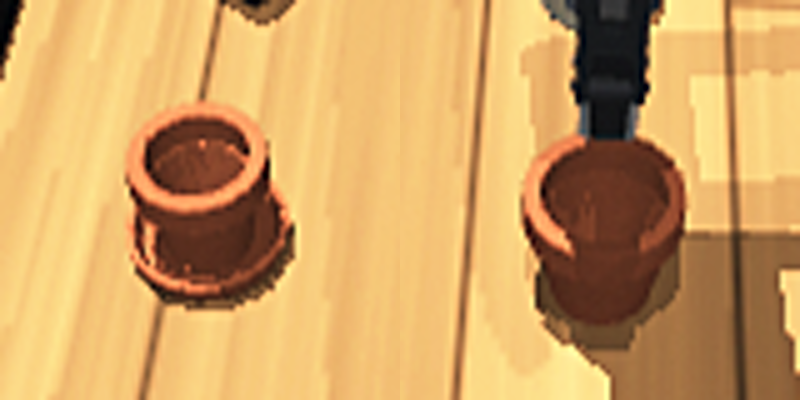

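Pot L stands upright in its saucer (rim (197,157), predicted (197,151)). Pot XL is alone at crop (605,210). Picking it at TCP z ≈ 50.

Call:
step_arm:
  delta_pos:
    - [0, 0, 1]
    - [0, 0, 2.2]
    - [0, 0, 3.1]
    - [0, 0, 3.5]
    - [0, 0, 3.5]
  dr:
    - [0, 0, 0]
    - [0, 0, 0]
    - [0, 0, 0]
    - [0, 0, 0]
    - [0, 0, 0]
  fingers: [100, 100, 100, 100, 100]

```text
clock: 25.48
eef_pos: [450.3, 99.6, 49.6]
orientation: [-0.001, 0.0, 1.0, -0.0]
ft_force: [-0.0, -0.5, 0.0]
grip_width: 1.0
grasp_force: 0.0
```

Call:
step_arm:
  delta_pos:
    - [0, 0, 0]
    - [0, 0, 0]
    - [0, 0, 0]
    - [0, 0, 0]
    - [0, 0, 0]
  dr:
    - [0, 0, 0]
    - [0, 0, 0]
    - [0, 0, 0]
    - [0, 0, 0]
    - [0, 0, 0]
  fingers: [80, 66, 66, 66, 66]
  newtons: 40

```text
clock: 26.1
eef_pos: [453.5, 100.4, 55.2]
orientation: [0.004, 0.0, 1.0, 0.001]
ft_force: [-3.3, 1.3, 14.0]
grip_width: 0.657
grasp_force: 7.0
```

Something is off: width 0.657 with 14 N upward means the tips closed on top of the rim, because wide-open fingers sit farther back. I open, rise and check the pot.

Call:
step_arm:
  delta_pos:
    - [0, 0, -0.2]
    - [0, 0, -0.4]
    - [0, 0, -0.8]
    - [0, 0, -1.5]
    - [0, 0, -3.5]
  dr:
    - [0, 0, 0]
    - [0, 0, 0]
    - [0, 0, 0]
    - [0, 0, 0]
    - [0, 0, 0]
  fingers: [80, 90, 100, 100, 100]

```text
clock: 26.72
eef_pos: [448.5, 99.4, 136.4]
orientation: [-0.003, 0.0, 1.0, -0.0]
ft_force: [1.0, -0.5, 0.3]
grip_width: 0.998
grasp_force: 0.0
```

```bash
python3 - <<'E'
from h import *
c=vision.read_camera("side");vision.read_camera("top")
u2,v2=proj(c,(451,101,40)).astype(int)
cv2.imwrite("pics/p5.png",cv2.resize(c["color"][v2-45:v2+55,u2-50:u2+50],None,fx=5,fy=5,interpolation=cv2.INTER_CUBIC))
print(arm.read_state()["eef_pos"],fit(c,pot('xl',68),451,101))
for n in("side","top"):
    for k in("pot_xl_mid","jar_mid","cactus_mid"):print(n,k,[(np.round(r["xy"]).tolist(),round(r["p"],2)) for r in vision.place_of(k,n)[:3]])
E
```

```text
[454.4951353  100.03944021 144.82036716] (array([451.8, 100.9]), np.float64(0.179))
side pot_xl_mid [([320.0, 246.0], 0.77)]
side jar_mid [([320.0, 182.0], 0.78)]
side cactus_mid [([258.0, 178.0], 0.56), ([245.0, 316.0], 0.22)]
top pot_xl_mid [([315.0, 211.0], 0.76)]
top jar_mid [([383.0, 205.0], 0.72)]
top cactus_mid [([383.0, 146.0], 0.74)]
```

View pics/p5.png

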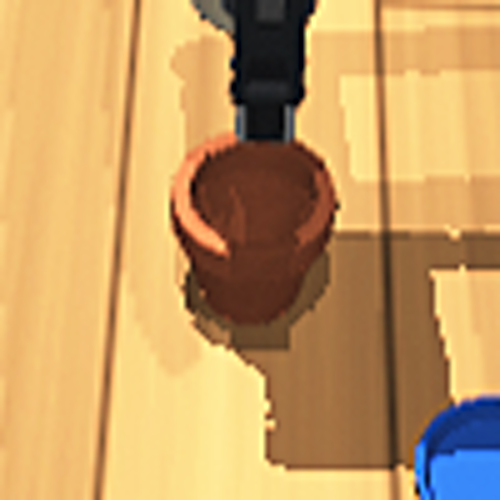

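Pot XL still stands upright at about (452,101). I go lower this time, to TCP z ≈ 34, and close.

Call:
step_arm:
  delta_pos:
    - [0, 0.03, 0.8]
    - [0, 0.03, 2]
    - [0, 0.03, 3.2]
    - [0, 0.03, 3.9]
    - [0, 0.03, 4.15]
  dr:
    - [0, 0, 0]
    - [0, 0, 0]
    - [0, 0, 0]
    - [0, 0, 0]
    - [0, 0, 0]
  fingers: [100, 100, 100, 100, 100]

```text
clock: 27.75
eef_pos: [448.6, 100.2, 31.5]
orientation: [-0.002, 0.0, 1.0, -0.0]
ft_force: [-0.3, -0.9, 0.4]
grip_width: 1.0
grasp_force: 0.0
```

Call:
step_arm:
  delta_pos:
    - [0, 0, 0]
    - [0, 0, 0]
  dr:
    - [0, 0, 0]
    - [0, 0, 0]
  fingers: [95, 85]

```text
clock: 28.0
eef_pos: [451.2, 100.4, 34.7]
orientation: [0.001, 0.0, 1.0, 0.0]
ft_force: [-0.0, -0.1, -0.8]
grip_width: 0.851
grasp_force: 0.2
```

Call:
step_arm:
  delta_pos:
    - [0, 0, 0]
    - [0, 0, 0]
    - [0, 0, 0]
  dr:
    - [0, 0, 0]
    - [0, 0, 0]
    - [0, 0, 0]
  fingers: [72, 70, 70]

```text
clock: 28.38
eef_pos: [451.9, 100.4, 35.4]
orientation: [0.002, 0.0, 1.0, 0.0]
ft_force: [0.1, -0.9, 5.8]
grip_width: 0.809
grasp_force: 46.0
```

Call:
step_arm:
  delta_pos:
    - [0, 0, 0]
    - [0, 0, -0.1]
    - [0, 0, -0.3]
    - [0, 0, -0.5]
    - [0, 0, -0.5]
  dr:
    - [0, 0, 0]
    - [0, 0, 0]
    - [0, 0, 0]
    - [0, 0, 0]
    - [0, 0, 0]
  fingers: [66, 66, 66, 66, 66]

```text
clock: 29.0
eef_pos: [450.8, 100.5, 46.7]
orientation: [0.0, 0.0, 1.0, 0.0]
ft_force: [0.2, 0.9, -1.8]
grip_width: 0.806
grasp_force: 45.5
```

```bash
python3 - <<'E'
from h import *
c=vision.read_camera("side");im=c["color"]
print(arm.read_state()["eef_pos"])
for dz in(0,4,8,12,16,20): print(dz,fit(c,[(z+dz,d) for z,d in pot('xl',68)],452,101))
t=terra(im).astype(np.uint8);n,l,st,ce=cv2.connectedComponentsWithStats(t)
print([s.tolist() for s in st[1:] if s[4]>60])
for dz in(0,12): print(dz,[proj(c,(452+a,101+b,z+dz)).round(1).tolist() for a,b,z in((35,0,68),(-35,0,68),(0,-35,68),(22,0,0),(-22,0,0),(0,22,0))])
E
```

```text
[450.57089157 100.45265931  46.4530412 ]
0 (array([451.2,  93.7]), np.float64(1.154))
4 (array([451.4,  96.4]), np.float64(1.173))
8 (array([451.9,  99.9]), np.float64(1.173))
12 (array([451.8, 102.6]), np.float64(1.193))
16 (array([451.9, 105. ]), np.float64(1.218))
20 (array([451.8, 107.1]), np.float64(1.242))
[[252, 133, 29, 20, 194], [236, 221, 22, 16, 279], [307, 223, 33, 36, 447], [234, 231, 32, 27, 515], [235, 303, 16, 15, 175], [316, 309, 21, 18, 271], [232, 312, 27, 21, 294], [311, 319, 30, 27, 394]]
0 [[306.6, 234.2], [339.7, 235.2], [323.4, 222.1], [312.5, 253.4], [332.2, 254.1], [322.2, 261.9]]
12 [[306.6, 230.6], [340.0, 231.6], [323.6, 218.5], [312.6, 250.2], [332.4, 250.9], [322.3, 258.7]]
```

The lower edge is at row 259 (258.7 predicted when lifted 12 mm) and the measured weight is about 1.8 N, so pot XL is held and centred. Lifting clear of the jar and cactus.

Call:
step_arm:
  delta_pos:
    - [0, 0, -0.5]
    - [0, 0, -1.6]
    - [0, 0, -3]
    - [0, 0, -4.3]
    - [0, 0, -4.8]
  dr:
    - [0, 0, 0]
    - [0, 0, 0]
    - [0, 0, 0]
    - [0, 0, 0]
    - [0, 0, 0]
  fingers: [66, 66, 66, 66, 66]

```text
clock: 29.68
eef_pos: [451.8, 100.6, 169.4]
orientation: [0.003, 0.0, 1.0, 0.0]
ft_force: [0.3, -0.0, -2.0]
grip_width: 0.809
grasp_force: 45.8
```

Call:
step_arm:
  delta_pos:
    - [-0.3, -0.7, 0]
    - [-1, -2.2, 0]
    - [-1.9, -4.2, 0]
    - [-2.8, -6.2, 0]
    - [-3.7, -8.2, 0]
  dr:
    - [0, 0, 0]
    - [0, 0, 0]
    - [0, 0, 0]
    - [0, 0, 0]
    - [0, 0, 0]
  fingers: [66, 66, 66, 66, 66]

```text
clock: 30.3
eef_pos: [543.0, -106.0, 165.4]
orientation: [-0.001, 0.0, 1.0, 0.0]
ft_force: [1.3, 1.0, -1.5]
grip_width: 0.806
grasp_force: 45.8
```

Call:
step_arm:
  delta_pos:
    - [-0.9, -2, 0]
    - [-1.8, -4, 0]
    - [-2.6, -5.8, 0]
    - [-3.1, -6.8, 0]
    - [-3.2, -7, 0]
  dr:
    - [0, 0, 0]
    - [0, 0, 0]
    - [0, 0, 0]
    - [0, 0, 0]
    - [0, 0, 0]
  fingers: [66, 66, 66, 66, 66]

```text
clock: 30.92
eef_pos: [622.5, -281.1, 164.2]
orientation: [-0.001, 0.001, 1.0, 0.001]
ft_force: [0.2, 0.7, -2.7]
grip_width: 0.805
grasp_force: 45.8
```

Call:
step_arm:
  delta_pos:
    - [0, 0, 0]
    - [0, 0, 0]
    - [0, 0, 0]
  dr:
    - [0, 0, 0]
    - [0, 0, 0]
    - [0, 0, 0]
  fingers: [66, 66, 66]

```text
clock: 31.3
eef_pos: [622.8, -278.5, 166.8]
orientation: [0.0, -0.001, 1.0, 0.0]
ft_force: [0.8, -0.5, -1.7]
grip_width: 0.806
grasp_force: 45.8
```

Call:
step_arm:
  delta_pos:
    - [0, 0, 0.5]
    - [0, 0, 1.7]
    - [0, 0, 3]
    - [0, 0, 3.9]
    - [0, 0, 4.2]
  dr:
    - [0, 0, 0]
    - [0, 0, 0]
    - [0, 0, 0]
    - [0, 0, 0]
    - [0, 0, 0]
  fingers: [66, 66, 66, 66, 66]

```text
clock: 31.92
eef_pos: [621.3, -278.5, 58.0]
orientation: [-0.002, -0.0, 1.0, 0.001]
ft_force: [-0.7, 0.4, -1.9]
grip_width: 0.806
grasp_force: 45.8
```

Call:
step_arm:
  delta_pos:
    - [0, 0, 0]
    - [0, 0, 0.3]
    - [0, 0, 0.6]
    - [0, 0, 0.7]
    - [0, 0, 0.7]
  dr:
    - [0, 0, 0]
    - [0, 0, 0]
    - [0, 0, 0]
    - [0, 0, 0]
    - [0, 0, 0]
  fingers: [66, 66, 66, 66, 66]

```text
clock: 32.55
eef_pos: [622.7, -279.5, 43.4]
orientation: [-0.0, 0.0, 1.0, 0.0]
ft_force: [0.2, -0.6, -0.6]
grip_width: 0.807
grasp_force: 45.8
```

Call:
step_arm:
  delta_pos:
    - [0, 0, 0.04]
    - [0, 0, 0.08]
    - [0, 0, 0.12]
    - [0, 0, 0.14]
    - [0, 0, 0.14]
  dr:
    - [0, 0, 0]
    - [0, 0, 0]
    - [0, 0, 0]
    - [0, 0, 0]
    - [0, 0, 0]
  fingers: [66, 66, 66, 66, 66]

```text
clock: 33.17
eef_pos: [623.0, -279.6, 40.5]
orientation: [0.0, 0.0, 1.0, 0.0]
ft_force: [-0.7, 0.8, -0.5]
grip_width: 0.808
grasp_force: 46.0
```

Call:
step_arm:
  delta_pos:
    - [0, 0, 0.02]
    - [0, 0, 0.04]
    - [0, 0, 0.04]
  dr:
    - [0, 0, 0]
    - [0, 0, 0]
    - [0, 0, 0]
  fingers: [66, 66, 66]

```text
clock: 33.55
eef_pos: [623.2, -279.7, 40.5]
orientation: [0.0, 0.0, 1.0, -0.0]
ft_force: [-3.2, 2.0, 5.4]
grip_width: 0.81
grasp_force: 46.4
```

Contact at 40.5 with 5.4 N. I release, rise and move clear for the final check.

Call:
step_arm:
  delta_pos:
    - [0, 0, 0]
    - [0, 0, 0]
    - [0, 0, -0.4]
    - [0, 0, -1.8]
    - [0, 0, -4]
  dr:
    - [0, 0, 0]
    - [0, 0, 0]
    - [0, 0, 0]
    - [0, 0, 0]
    - [0, 0, 0]
  fingers: [90, 100, 100, 100, 100]

```text
clock: 34.17
eef_pos: [621.6, -279.0, 137.8]
orientation: [-0.002, 0.0, 1.0, 0.001]
ft_force: [-0.0, 0.1, 0.2]
grip_width: 1.0
grasp_force: 0.0
```

Call:
step_arm:
  delta_pos:
    - [2, 0, -2]
    - [4, 0, -4]
    - [6, 0, -4]
    - [8, 0, -4]
    - [10, 0, -4]
  dr:
    - [0, 0, 0]
    - [0, 0, 0]
    - [0, 0, 0]
    - [0, 0, 0]
    - [0, 0, 0]
  fingers: [100, 100, 100, 100, 100]

```text
clock: 34.8
eef_pos: [371.4, -279.6, 240.6]
orientation: [0.001, 0.0, 1.0, -0.001]
ft_force: [-0.3, -1.9, -0.1]
grip_width: 1.0
grasp_force: 0.0
```

Call:
step_arm:
  delta_pos:
    - [0, 0, 0]
    - [0, 0, 0]
    - [0, 0, 0]
  dr:
    - [0, 0, 0]
    - [0, 0, 0]
    - [0, 0, 0]
  fingers: [100, 100, 100]

```text
clock: 35.17
eef_pos: [373.9, -279.7, 239.4]
orientation: [0.0, -0.0, 1.0, 0.0]
ft_force: [0.8, -0.0, -0.1]
grip_width: 1.001
grasp_force: 0.0
```

```bash
python3 - <<'E'
from h import *
P=dict(xl=(623,-279),l=(616,87),m=(443,283),s=(597,269))
s=arm.read_state();print(s["eef_pos"],s["ft_force"],s["clock"])
for n in("side","top"):
    c=vision.read_camera(n)
    for k,(x,y) in P.items():
        D,h,co,f=POT[k];prof=SA[k]+[(5,f),(5+h-co,D-4),(5+h-co,D),(5+h,D)]
        r=fit(c,prof,x,y);print(n,k,*r, end=" ")
        print([(np.round(at_z(c,q["xy"],5+h/2)[:2]).tolist(),round(q["p"],2)) for q in vision.place_of(f"pot_{k}_mid",n)[:4]])
    for k,z in(("cactus_mid",50),("jar_mid",42.5)): print(n,k,[(np.round(at_z(c,q["xy"],z)[:2]).tolist(),round(q["p"],2)) for q in vision.place_of(k,n)[:2]])
E
```

```text
[ 373.91556382 -279.68256071  239.40179333] [ 0.76400777 -0.04250931 -0.10188257] 35.175
side xl [ 623.2 -277. ] 0.155 [([624.0, -272.0], 0.62)]
side l [616.5  88.7] 0.259 [([614.0, 88.0], 0.69)]
side m [444.2 285.2] 0.445 [([448.0, 290.0], 0.6)]
side s [597.3 270.7] 0.422 []
side cactus_mid [([622.0, -89.0], 0.95)]
side jar_mid [([463.0, -77.0], 0.94), ([613.0, 92.0], 0.58)]
top xl [ 622.8 -279.2] 0.044 [([629.0, -280.0], 0.9)]
top l [615.7  86.5] 0.077 [([619.0, 94.0], 0.73), ([632.0, -280.0], 0.44)]
top m [442.1 281.8] 0.063 [([448.0, 291.0], 0.51), ([610.0, -266.0], 0.21)]
top s [596.4 268.6] 0.063 [([606.0, 274.0], 0.54)]
top cactus_mid [([620.0, -95.0], 0.59)]
top jar_mid [([457.0, -89.0], 0.58)]
```

The top silhouettes match an upright pot in each saucer (4–8 % residual), and the cactus and jar have not moved.

```bash
python3 -c "
from cell import arm
print(arm.job_done())"
```

```text
the job is handed in; nothing more can be done
None
```

The job is handed in at about 35 s of the 104 s allowed: by the final camera check all four pots stand upright in the saucers of their own size, and the cactus and jar are where they were. My first try at the largest pot pressed the fingertips on its rim with about 14 N before I regripped it lower.

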